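# Nest the parts tray against the rail and close the sliding stop

## Task

Bring the white parts tray in front of you home in its nest: with your fingertips push it back over the bench until its whole back edge lies flush against the aluminium rail, and push the sliding stop along it, from its right-hand end as the robot sees it, until the tray sits snug between it and the fixed stop, with no gap at the rail or at either stop. Only push, do not lift or tip the tray or pick anything up; the housings must stay standing in their pockets, and the other things on the bench stay where they are.

Things in the scene. Friction and masses are not known exactly. Their poses are not given: they have to be found in the camera images.
- nest: the fixed tray nest: a straight 30 x 30 mm aluminium slotted rail, 520 mm long, lying on the bench across the robot's front, a stop bar at each end reaching towards the robot. Origin on the bench at the middle of the rail's front (robot-side) face, which is the plane x = 0; +x is square to the rail, away from the robot; +y runs along it to the fixed stop; z up
- fixed_face (a point): middle of the fixed stop's inner face (nest x -60, y +190, z 14.5 mm; the face is the plane y = +190 mm). The fixed stop is an aluminium bar 120 mm long (nest x -120 to 0), 12 mm thick, 27 mm high, with a bracket on the rail (y 190 to 235 mm, 38 mm high, screws to 43 mm, 8 mm in front of the rail)
- stop_slide (a joint): the sliding stop's place along the rail: 0 m fully open (to nest -y), growing as it is pushed towards the fixed stop (+y), at most 0.23 m. Its inner face lies at nest y = -190 mm + this. About 2.5 N of friction; it stays where it is left: no spring or latch, nothing to loosen
- slide_face (a point): middle of the sliding stop's inner face (towards the tray), at nest x -60 mm, 14.5 mm above the bench. The sliding stop is an aluminium bar 120 mm long (nest x -120 to 0), 12 mm thick, 2 to 27 mm above the bench, on a saddle over the rail that reaches 50 mm to -y of this face and 8 mm in front of the rail, 38 mm high; a black thumb screw over the rail stands 62 mm high
- slide_back (a point): middle of the outer face (away from the tray, to nest -y) of the sliding stop's bar, 12 mm from slide_face, 14.5 mm above the bench: push here towards nest +y
- tray: loose white plastic parts tray, 120 mm (its x) by 180 mm (its y), 25 mm high, walls and floor 3 mm, 3 x 5 open pockets of about 36 x 32 mm, six with housings. Origin at the centre of its underside; +x points to the back edge, for the rail, +y to the end for the fixed stop. 0.18 to 0.35 kg empty. Starts before the rail between the stops, askew by up to 17 degrees; slides with a few newtons
- tray_back_left (a point): the tray's back corner at its +y end, half-way up the wall (tray x +60, y +90, z +12.5 mm)
- tray_back_right (a point): the tray's back corner at its -y end, half-way up the wall (tray x +60, y -90, z +12.5 mm)
- tray_front (a point): middle of the tray's front (robot-side) outer wall, half-way up (tray x -60, y 0, z +12.5 mm)
- housing0: a bright steel turned housing, round, 34 mm tall: flange 26 mm across at the foot, body 20 mm, neck 13 mm; origin at the centre of its underside, z up its axis; about 30 g; stands in a pocket of the tray (front row, tray y about -71 mm), foot 3 mm above the bench
- housing1: a housing like housing0; stands in a pocket of the tray (middle row, tray y about 0 mm), foot 3 mm above the bench
- housing2: a housing like housing0; stands in a pocket of the tray (back row, tray y about 71 mm), foot 3 mm above the bench
- housing3: a housing like housing0; stands in a pocket of the tray (front row, tray y about 35 mm), foot 3 mm above the bench
- housing4: a housing like housing0; stands in a pocket of the tray (back row, tray y about -35 mm), foot 3 mm above the bench
- housing5: a housing like housing0; stands in a pocket of the tray (middle row, tray y about -71 mm), foot 3 mm above the bench
- stray: bystander: one more such housing, standing on the bench outside the fixed stop, near it; origin at the centre of its underside
- stray2: bystander: one more such housing, standing on the bench just in front of the end of the open sliding stop; origin at the centre of its underside
- bottle: bystander: small clear bottle with a white cap, 40 mm across, 75 mm high, standing on the left; origin at the centre of its underside
- tin: bystander: open steel tin, 80 mm across, 85 mm high, standing on the right; origin at the centre of its underside
- screwdriver: bystander: screwdriver 170 mm long, lying at the left near the robot, roughly along x, below 40 mm high; origin under its middle
- brush: bystander: brush 160 mm long, lying at the left near the robot; origin under its middle
- dish: bystander: shallow steel dish, 70 mm across, 22 mm high, at the right near the robot; origin at the centre of its underside

How it is judged:
At the end, for the whole second after the job is handed in: Back corners of the tray within 4 mm of the rail, tray square to it within 2 degrees, left end within 4 mm of the fixed stop, sliding stop within 4 mm of the right end; tray flat and still, every housing upright on its pocket floor (x of each of tray_back_left, tray_back_right in the frame of nest above -0.004 m and y of tray_back_left in the frame of nest above 0.186 m and y of slide_face in the frame of tray above -0.094 m and angle between the x axis of tray and the x axis of nest, either way round below 0.035 rad and height (world z) of tray below 0.004 m and linear speed of tray below 0.01 m/s and z of each of housing0, housing1, housing2, housing3, housing4, housing5 in the frame of tray below 0.012 m and angle between each of housing0, housing1, housing2, housing3, housing4, housing5's own z axis and vertical below 0.3 rad); the robot touches nothing.
It fails at once if the tray is lifted or tipped (height (world z) of tray above 0.008 m or angle between tray's own z axis and vertical above 0.1 rad).
It fails at once if a housing in the tray is lifted or knocked over (z of any of housing0, housing1, housing2, housing3, housing4, housing5 in the frame of tray above 0.018 m or angle between any of housing0, housing1, housing2, housing3, housing4, housing5's own z axis and vertical above 0.5 rad).
It fails at once if another thing on the bench is moved by more than 25 mm (distance of any of stray, stray2, bottle, tin, screwdriver, brush, dish from where it was at the start of the episode above 0.025 m).
It also fails if it takes over 51 s, if anything falls off the work surface, if the arm or the gripper's body presses on something with over 40 N, if the wrist force passes 120 N, or if a joint passes its speed limit or range.

## Robot

A 6-joint arm with a two-finger parallel gripper is mounted at the origin on the work surface. World frame = base frame: x ahead of the robot, y to its left, z up, the work surface at z = 0. Lengths are in m, angles in rad, forces in N, time in s.
With the tool pointing down it reaches from about 0.375 to 0.9 m from the base axis. Payload 3.1 kg.
Tool frame: the origin (TCP) lies between the finger pads; the fingertips stand 8 mm ahead of it and the grasp point (between the pads) lies 11 mm behind it; z points along the fingers, y is the line along which they close (so a half turn about z gives the same grasp; the last joint's range is limited). The gripper opens to 87 mm and grips with 3 to 60 N. Pads are 19 mm wide; open, the fingers measure 117 mm over their backs; the gripper's body (75 mm by 190 mm) begins 51 mm behind the grasp point.
Start: joints at [-1.369, 0.527, 1.433, -0, 1.181, -0.178], TCP at [0.232, -0.58, 0.231] pointing down, gripper open.
Joint ranges: [-3.08, 3.08], [-0.75, 2.2], [0.22, 2.44], [-1.43, 4.57], [0, 2.65], [-2.85, 2.85]. Speed limits (rad/s): [2.79, 2.79, 3.14, 3.14, 3.14, 3.14].

## Interface

Orientations are given as a rotation vector (axis times angle).
In Python, from station import ctrl gives the robot as it stands.
- The arm moves only by the tool send_rows, never from a script. Its argument "commands" is text: rows parted by semicolons, each of 7 numbers parted by spaces: the shift along the tool's x, y, z in m, then the turn, a rotation vector about the tool's x, y, z in degrees, then the opening, from -1 (shut) to 1 (fully open). In form: dx dy dz wx wy wz gripper; .... A call has exactly 8 rows; each row is the pose to reach, as a shift and turn from the pose commanded when the call began, along the tool's axes at that moment; what a row does not reach only later rows make up. A row lasts 1/8 s, in which the tool goes at most 62.5 mm and 10.7 degrees, less where a joint would pass 70% of its speed; a pose out of reach is approached as far as the arm can. A call with a gripper value outside its range is refused whole. The fingers move at their own pace and stop on an object; "squeeze" is the grip in N (left out, the last holds). Time passes only in rows, so rows that repeat a pose let the fingers close, or fill a call up. It gives the time, the measured TCP pose, the force, the opening and the grip force at its end, in the units of the state.
- ctrl.sense(): the state, without advancing time (a new reading comes with each control period).
- ctrl.get_image(name): name is "scene" or "top" or "wrist"; returns (picture, depth): 420x560x3 uint8, red, green, blue; 420x560 float32, m along the optical axis (not along the pixel's ray), 0 where there is no reading.
- ctrl.camera_info(name): a dict with "vertical_fov" (degrees; the focal length in pixels is half the picture's height over the tangent of half this angle, whatever the lens; pixels are square), "cx", "cy" (the principal point, pixels), "T" (4x4, takes a point from camera to world coordinates). Camera axes: x right, y down, z forward; pixel columns grow to the right and rows downward; lengths in m; the calibration is good to about 2 mm. A picture is of the moment at which its call begins: read the wrist's pose just before it. camera_info takes no time and is no camera call; for the wrist camera it gives the pose at the moment of the call.
- ctrl.close_job(): hands the job in; it is judged then, once.
The state is a dict: "time": time; "joint_positions": joint angles; "joint_vel": joint speeds; "joint_torque": joint torques, N m; "position": TCP position; "orientation": TCP orientation; "wrist_force": force on the tool from outside, world axes, zero at the start; "wrist_torque": the same for the moment, N m; "opening": finger opening in m; "finger_force": force on a finger pad.
Only numpy, scipy, OpenCV 4.12 (cv2) and the standard library are available. Lean on these libraries where they do the work, as an engineer would, in place of code of your own. Each camera call takes 0.05 s, during which the arm holds its last target. There are 200 camera calls.

## Working session

There is one attempt and no reset: what is moved stays moved. The work goes in short steps, Python scripts to look and compute and a tool call to move; the robot and the scene stay as the last step left them, time stands still between calls to the robot, and variables do not carry over. Pictures are saved under pics/ and viewed, at most 10 in all, crops included, and the job is handed in when it is done.

Besides the shell and the picture viewer there is one more tool, called in YAML: its name, and indented under it one key for each argument. send_rows: Moves the arm, as the interface text tells. Its arguments: {"type":"object","properties":{"commands":{"type":"string"},"squeeze":{"type":"number"}},"required":["commands"]}

```bash
mkdir -p pics; python3 - <<'E'
from station import ctrl
import cv2,numpy as np
s=ctrl.sense();print(s)
for n in("top","scene"):
    i,d=ctrl.get_image(n);c=ctrl.camera_info(n);print(n,c)
    cv2.imwrite(f"pics/{n}0.png",i[:,:,::-1]);np.savez(f"{n}0.npz",i=i,d=d,T=c["T"],f=210/np.tan(np.radians(c["vertical_fov"]/2)),cx=c["cx"],cy=c["cy"])
E
```

```text
{'time': 0.0, 'joint_positions': array([-1.36948779e+00,  5.28454551e-01,  1.43392253e+00, -1.66092242e-07,
        1.18138581e+00, -1.78482593e-01]), 'joint_vel': array([ 0.00035618,  0.00037938, -0.00047262, -0.00069418, -0.00098289,
        0.00095279]), 'joint_torque': array([-6.71877478e-04, -4.40047967e+01, -1.76591527e+01,  6.34224457e-02,
        5.82743576e-02, -1.53711771e-04]), 'position': array([ 0.23159435, -0.57972788,  0.22957232]), 'orientation': array([-3.08298814e+00, -5.92586012e-01,  3.91201320e-05]), 'wrist_force': array([ 0.48061539, -0.08647157, -0.0476071 ]), 'wrist_torque': array([0.01087799, 0.0329758 , 0.05193579]), 'finger_force': 0.0, 'opening': 0.08720518857164226}
top {'vertical_fov': 57.39777634652082, 'cx': 279.62991079080604, 'cy': 208.71336640547332, 'T': array([[-3.96888065e-03, -9.93213163e-01,  1.16240534e-01,
         4.03020599e-01],
       [-9.99564611e-01,  5.41644048e-04, -2.95007648e-02,
         2.09386893e-02],
       [ 2.92375869e-02, -1.16307009e-01, -9.92782878e-01,
         1.02308819e+00],
       [ 0.00000000e+00,  0.00000000e+00,  0.00000000e+00,
         1.00000000e+00]])}
scene {'vertical_fov': 42.263124107796756, 'cx': 286.48828565247004, 'cy': 208.08826263530446, 'T': array([[-0.50080198,  0.72135346, -0.47837909,  1.21288952],
       [ 0.86553227,  0.42192221, -0.26988058,  0.38276474],
       [ 0.00715947, -0.54920927, -0.83565418,  1.20635876],
       [ 0.        ,  0.        ,  0.        ,  1.        ]])}
```

View pics/top0.png

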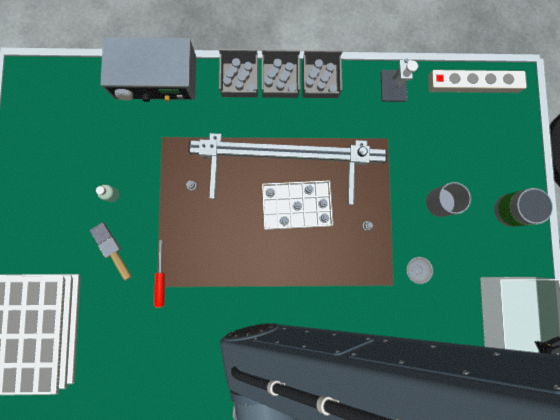

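View pics/scene0.png

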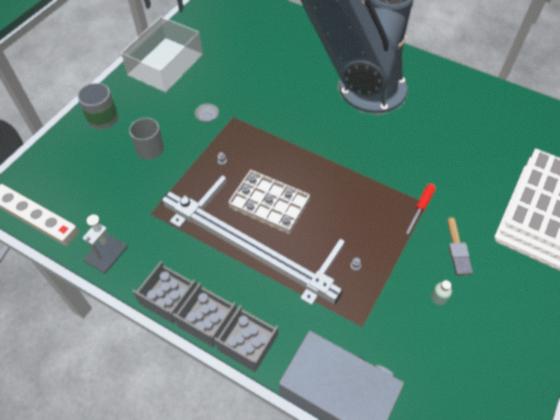

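The top view shows the rail from (190,147) to (385,156) and the tray at (263–333, 182–228). The fixed stop is at column 213, the sliding stop at column 351, and the strays are at (191,185) and (367,225). The scene view shows the same layout.

```bash
cat > h.py <<'E'
import cv2,numpy as np
from station import ctrl
def load(n):
    z=np.load(n);return z
def grab(n):
    c=ctrl.camera_info(n);i,d=ctrl.get_image(n)
    return dict(i=i,d=d,T=c["T"],f=210/np.tan(np.radians(c["vertical_fov"]/2)),cx=c["cx"],cy=c["cy"])
def cast(z,uv,h):
    uv=np.atleast_2d(np.asarray(uv,float));T=z["T"]
    r=np.c_[(uv[:,0]-z["cx"])/z["f"],(uv[:,1]-z["cy"])/z["f"],np.ones(len(uv))]@T[:3,:3].T
    return (T[:3,3]+r*((h-T[2,3])/r[:,2])[:,None])[:,:2]
def proj(z,P):
    T=z["T"];p=(np.asarray(P)-T[:3,3])@T[:3,:3];return p[:,:2]/p[:,2:]*z["f"]+[z["cx"],z["cy"]]
def bright(z,box,lo=150):
    i=z["i"].astype(int);m=((i.min(2)>lo)).astype(np.uint8);k=np.zeros_like(m);u0,v0,u1,v1=box;k[v0:v1,u0:u1]=1;return m*k
def rect(z,box,h,lo=150):
    m=bright(z,box,lo);n,l,s,_=cv2.connectedComponentsWithStats(m)
    m=(l==1+np.argmax(s[1:,4])).astype(np.uint8)
    c=max(cv2.findContours(m,0,1)[0],key=len)[:,0]
    hull=cv2.convexHull(c)[:,0]
    w=cast(z,hull,h).astype(np.float32)
    return cv2.minAreaRect(w),cv2.boxPoints(cv2.minAreaRect(w))
E
python3 - <<'E'
from h import *
z=load("top0.npz")
d=z["d"]; v,u=np.mgrid[:420,:560]
P=np.dstack([(u-z["cx"])/z["f"]*d,(v-z["cy"])/z["f"]*d,d])@z["T"][:3,:3].T+z["T"][:3,3]
for n,p in dict(mat=(240,260),fs=(212,185),ss=(351,185),rail=(280,150),tray=(297,205)).items(): print(n,P[p[1],p[0]])
for lo in(120,150,180):print(lo,rect(z,(250,172,345,238),.025,lo))
b=cv2.resize(z["i"][125:245,175:395,::-1],None,fx=3.6,fy=3.6,interpolation=cv2.INTER_CUBIC);cv2.imwrite("pics/c0.png",b)
print(z["i"][130:165,280].min(1)); print(z["i"][180,200:222].min(1),z["i"][180,340:362].min(1))
# rail front edge: lower boundary in columns between stops
for lo in (90,):
  m=z["i"].min(2)
  for name,us in dict(r=range(225,345,8)).items():
    print([(c,[r for r in range(138,170) if (m[r,c]>100)!=(m[r+1,c]>100)]) for c in us])
E
```

```text
mat [0.38671528 0.09551844 0.00159855]
fs [0.58236547 0.16846166 0.02675919]
ss [ 0.58305613 -0.19838998  0.02557349]
rail [ 0.67513385 -0.01004809  0.03413353]
tray [ 0.52836926 -0.05363595  0.03533196]
120 (((0.5314435362815857, -0.055001504719257355), (0.12233457714319229, 0.1816844940185547), 2.8523473739624023), array([[ 0.4658315 ,  0.03268438],
       [ 0.47487256, -0.14877504],
       [ 0.59705555, -0.14268738],
       [ 0.5880145 ,  0.03877203]], dtype=float32))
150 (((0.5314140319824219, -0.0542779415845871), (0.12123474478721619, 0.17974728345870972), 2.90362548828125), array([[ 0.46632183,  0.03240968],
       [ 0.47542715, -0.14710684],
       [ 0.59650624, -0.14096557],
       [ 0.5874009 ,  0.03855096]], dtype=float32))
180 (((0.5319093465805054, -0.05136284977197647), (0.11976508051156998, 0.17343705892562866), 2.8510994911193848), array([[ 0.4677875 ,  0.03226975],
       [ 0.47641432, -0.14095263],
       [ 0.5960312 , -0.13499545],
       [ 0.5874044 ,  0.03822693]], dtype=float32))
[ 10  10  10  10  10   9   6  50  73  66  70  71  69  74 112 203 218 215
 194 118  77 117 199 215 215 197 130  73  81  74  74  74  73  76  74]
[ 75  70  72  72  73  74  74  72  70  79 150 212 216 215 212 125  79  74
  74  73  72  72] [ 72  70  66  74  68  68  67  77  97 182 205 211 211 191 106  63  62  64
  68  64  66  62]
[(225, [141, 146, 148, 153]), (233, [141, 147, 148, 154]), (241, [142, 147, 148, 154]), (249, [142, 147, 149, 154]), (257, [142, 148, 149, 155]), (265, [143, 148, 150, 155]), (273, [143, 148, 150, 155]), (281, [144, 149, 150, 156]), (289, [144, 149, 151, 156]), (297, [144, 150, 151, 157]), (305, [145, 150, 151, 157]), (313, [145, 150, 152, 157]), (321, [145, 151, 152, 158]), (329, [146, 151, 153, 158]), (337, [146, 151, 153, 158])]
```

View pics/c0.png

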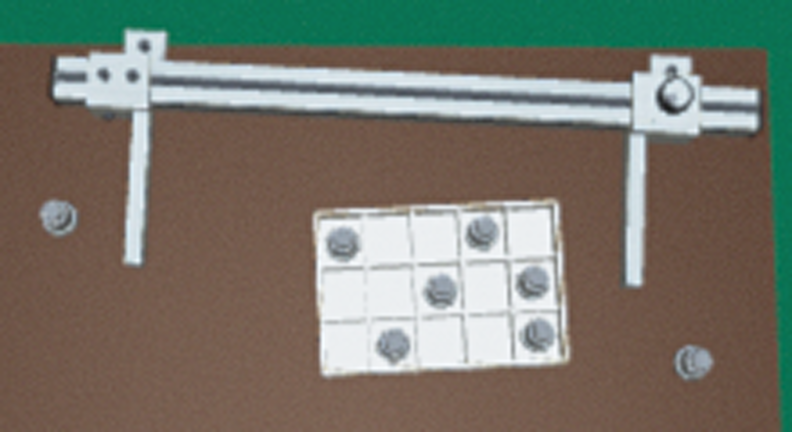

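The crop shows the rail's front-top edge, both bars' edges, the tray about 5° askew to the rail, and stray2 near the sliding bar's end at crop (693,362). Next I'll fit the nest frame from these edges.

```bash
cat >> h.py <<'E'
def edge(a,th,rev):
    a=np.asarray(a,float);idx=range(len(a)-1)
    for k in (reversed(idx) if rev else idx):
        if (a[k]>th)!=(a[k+1]>th): return k+(th-a[k])/(a[k+1]-a[k])
def nestfit(z):
    g=z["i"].min(2).astype(float)
    us=[u for u in range(226,344,2) if g[158:170,u].max()<250]
    e=np.array([[u,150+edge(g[150:172,u],145,False)] for u in us if g[151:153,u].max()>0])
    e=np.array([[u,r] for u,r in [(u,138+edge(g[138:164,u],145,True)) for u in us]])
    w=cast(z,e,.03)
    for _ in range(3):
        p=np.polyfit(w[:,1],w[:,0],1);r=w[:,0]-np.polyval(p,w[:,1]);w=w[abs(r)<.003]
    psi=-np.arctan(p[0]);X=np.array([np.cos(psi),np.sin(psi)]);Y=np.array([-X[1],X[0]])
    fi=np.array([[200+edge(g[v,200:225],145,True),v] for v in range(166,194,2)])
    fo=np.array([[200+edge(g[v,200:225],145,False),v] for v in range(166,194,2)])
    yi=np.median(cast(z,fi,.027)@Y);yo=np.median(cast(z,fo,.027)@Y)
    y0=yi-.19; x0=np.median(w@X)
    O=X*x0+Y*y0
    return O,X,Y,psi,dict(res=r.std(),bar=yo-yi)
E
python3 - <<'E'
from h import *
z=load("top0.npz");O,X,Y,psi,q=nestfit(z);print("O",O,"psi deg",np.degrees(psi),q)
tn=lambda w:(np.atleast_2d(w)-O)@np.c_[X,Y]
g=z["i"].min(2).astype(float)
for rev in(0,1):
    e=np.array([[343+edge(g[v,343:365],145,rev),v] for v in range(170,196,3)]);print("slide edges y",np.round(tn(cast(z,e,.027))[:,1],4))
r,b=rect(z,(250,172,345,238),.025,140);print("tray",r,"\n",tn(b),tn(r[0]))
c=np.array(rect(z,(185,135,395,165),.03,140)[1]);print("rail ext",np.round(tn(c),3))
for n,u,h in(("stray2",(367,224),.034),("stray",(191,184),.034),("dish",(420,270),.02),("tin",(449,190),.085),("bottle",(104,190),.075)):print(n,cast(z,u,h),tn(cast(z,u,h)))
for P in((0.445,-.055),(.58,-.24)):pass
s=ctrl.sense();print("tcp in nest",tn(s["position"][:2]))
E
```

```text
O [ 0.66006038 -0.03169846] psi deg -2.510384075683174 {'res': np.float64(0.00041891125324644584), 'bar': np.float64(0.012780803633253401)}
slide edges y [-0.1637 -0.1637 -0.1629 -0.163  -0.163  -0.1633 -0.1629 -0.163  -0.1632]
slide edges y [-0.1765 -0.176  -0.176  -0.1761 -0.1762 -0.1765 -0.1761 -0.1759 -0.1761]
tray ((0.5314894914627075, -0.055011212825775146), (0.12173290550708771, 0.1812918335199356), 2.851827383041382) 
 [[-0.1964975   0.05563932]
 [-0.17955548 -0.12485914]
 [-0.05835529 -0.11348299]
 [-0.07529731  0.06701546]] [[-0.12742639 -0.02892184]]
rail ext [[-0.034  0.258]
 [-0.01  -0.26 ]
 [ 0.069 -0.257]
 [ 0.045  0.261]]
stray2 [[ 0.47864846 -0.23577696]] [[-0.17229909 -0.21182857]]
stray [[0.5836274  0.22175553]] [[-0.08746103  0.24986296]]
dish [[ 0.35901588 -0.37521004]] [[-0.28570963 -0.35636779]]
tin [[ 0.55992252 -0.43248092]] [[-0.08248731 -0.40478391]]
bottle [[0.56080987 0.42664385]] [[-0.11923086  0.45355522]]
tcp in nest [[-0.40404284 -0.56634673]]
```

The nest fit holds up: the rail ends at ±0.26 and the bar measures 12.8 mm against 12 mm. The tray is 5.4° askew, and the sliding stop's face is at y = -0.163. I'll move to just in front of the tray, squared to the nest.

send_rows:
  commands: "0.047 -0.052 0.01 0 0 3 1; 0.094 -0.104 0.02 0 0 6 1; 0.142 -0.156 0.03 0 0 9 1; 0.19 -0.209 0.04 0 0 12 1; 0.237 -0.261 0.05 0 0 15 1; 0.284 -0.313 0.06 0 0 18 1; 0.332 -0.365 0.07 0 0 21 1; 0.379 -0.417 0.08 0 0 24.27 1"

```text
time: 1.1
position: [0.4057, -0.115, 0.16]
orientation: [3.141, -0.073, 0.001]
wrist_force: [0.8, 0.4, 0.1]
opening: 0.087
finger_force: 0.0
```

send_rows:
  commands: "0 0 0 0 0 0 1; 0 0 0 0 0 0 1; 0 0 0.03 0 0 0 1; 0 0 0.06 0 0 0 1; 0 0 0.08 0 0 0 1; 0 0 0.1 0 0 0 1; 0 0 0.1 0 0 0 1; 0 0 0.1 0 0 0 1"

```text
time: 2.1
position: [0.4054, -0.1182, 0.0607]
orientation: [3.14, -0.072, 0.001]
wrist_force: [-0.4, 0.2, -0.5]
opening: 0.087
finger_force: 0.0
```

```bash
cat >> h.py <<'E'
def state(O,X,Y):
    s=ctrl.sense();R=cv2.Rodrigues(s["orientation"])[0];p=(s["position"][:2]-O)@np.c_[X,Y]
    print("t",round(s["time"],2),"tcp nest",np.round(p,4),"z",round(s["position"][2],4),"tool yaw-psi deg",round(np.degrees(np.arctan2(R[1,0],R[0,0])-np.arctan2(X[1],X[0])),2),"F",np.round(s["wrist_force"],1),"op",round(s["opening"],3),"tilt",R[2,2])
E
python3 -c "
from h import *
O,X,Y,psi,q=nestfit(load('top0.npz'));np.savez('nest.npz',O=O,X=X,Y=Y)
state(O,X,Y)"
```

```text
t 2.1 tcp nest [-0.2507 -0.0975] z 0.0607 tool yaw-psi deg -0.12 F [-0.4  0.2 -0.5] op 0.087 tilt -0.9999994504570323
```

send_rows:
  commands: "0.01 -0.033 0 0 0 -0.1 1; 0.02 -0.066 0.01 0 0 -0.1 1; 0.02 -0.066 0.03 0 0 -0.1 1; 0.02 -0.066 0.043 0 0 -0.1 1; 0.025 -0.066 0.043 0 0 -0.1 1; 0.03 -0.066 0.043 0 0 -0.1 1; 0.036 -0.066 0.043 0 0 -0.1 1; 0.042 -0.066 0.043 0 0 -0.1 1"

```text
time: 3.1
position: [0.4508, -0.053, 0.0177]
orientation: [3.14, -0.066, 0.002]
wrist_force: [0.8, 0.2, 1.0]
opening: 0.0873
finger_force: 0.0
```

send_rows:
  commands: "0.007 0 0 0 0 0 1; 0.014 0 0 0 0 0 1; 0.021 0 0 0 0 0 1; 0.028 0 0 0 0 0 1; 0.035 0 0 0 0 0 1; 0.042 0 0 0 0 0 1; 0.049 0 0 0 0 0 1; 0.056 0 0 0 0 0 1"

```text
time: 4.1
position: [0.5066, -0.0552, 0.0172]
orientation: [3.141, -0.066, 0.001]
wrist_force: [-1.4, -0.3, -1.9]
opening: 0.087
finger_force: 1.0
```

```bash
cat >> h.py <<'E'
def look(name,lo=140,box=(220,158,345,235),save=False):
    n=np.load("nest.npz");O,X,Y=n["O"],n["X"],n["Y"];state(O,X,Y)
    z=grab("top")
    if save: cv2.imwrite(f"pics/{name}.png",cv2.resize(z["i"][120:250,175:395,::-1],None,fx=3.6,fy=3.6,interpolation=cv2.INTER_CUBIC))
    np.savez(name+".npz",**z)
    return z,O,X,Y
E
python3 -c "
from h import *
look('p1',save=True)"
```

```text
t 4.1 tcp nest [-0.1523 -0.0302] z 0.0172 tool yaw-psi deg 0.09 F [-1.4 -0.3 -1.9] op 0.087 tilt -0.9999999412809719
```

View pics/p1.png

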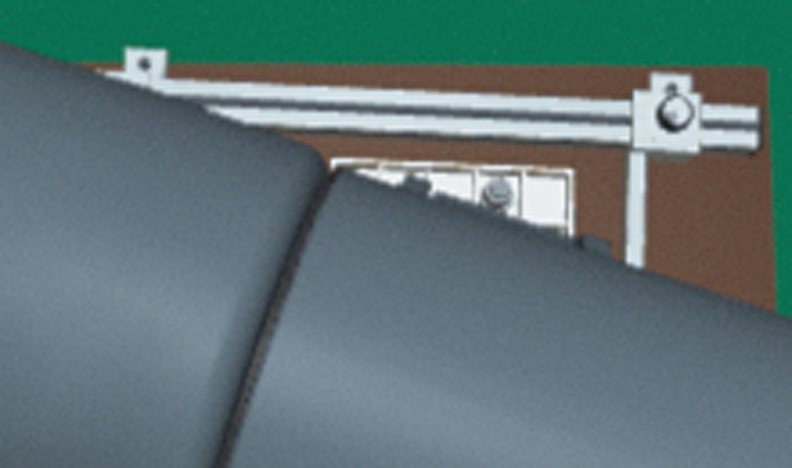

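The tray is now nearly parallel to the rail: its back edge runs from (330,160) to (575,172) in the crop, with about 20 mm left. I'll keep pushing gently.

send_rows:
  commands: "0.005 0 0 0 0 0 1; 0.01 0 0 0 0 0 1; 0.014 0 0 0 0 0 1; 0.017 0 0 0 0 0 1; 0.019 0 0 0 0 0 1; 0.02 0 0 0 0 0 1; 0.021 0 0 0 0 0 1; 0.022 0 0 0 0 0 1"

```text
time: 5.15
position: [0.5276, -0.0558, 0.0173]
orientation: [-3.141, 0.066, 0.001]
wrist_force: [-4.1, -0.1, 3.8]
opening: 0.0873
finger_force: 2.5
```

send_rows:
  commands: "0.001 0 0 0 0 0 1; 0.002 0 0 0 0 0 1; 0.003 0 0 0 0 0 1; 0.003 0 0 0 0 0 1; 0.003 0 0 0 0 0 1; 0.003 0 0 0 0 0 1; 0.003 0 0 0 0 0 1; 0.003 0 0 0 0 0 1"

```text
time: 6.15
position: [0.5288, -0.0558, 0.0172]
orientation: [-3.14, 0.066, 0.007]
wrist_force: [-8.7, -1.1, 6.1]
opening: 0.0867
finger_force: 4.0
```

```bash
python3 -c "
from h import *
z,O,X,Y=look('p2')
tn=lambda w:(np.atleast_2d(w)-O)@np.c_[X,Y]
g=z['i'].min(2).astype(int)
for u in range(290,335,6):print(u,g[146:172,u])
"
```

```text
t 6.15 tcp nest [-0.13   -0.0298] z 0.0172 tool yaw-psi deg 0.11 F [-8.7 -1.1  6.1] op 0.087 tilt -0.999990355066562
290 [206 214 215 144  87  87 168 205 212 209 134  77  72  75  82  77  73  76
  78  78  78  74  67  66  60  66]
296 [204 213 210 164  96  85 141 199 212 209 168 226 152  92 163 116  80  78
  83  87  93  93 100 100  99  92]
302 [201 213 211 184 116  83 117 195 213 209 197 203 135 105 198 235 170  93
  77  80  87  89  92  96  97 102]
308 [175 203 212 208 134  82  93 192 211 212 206 160 182 166 186 231 238 239
 161  88  75  83  89  91  91  98]
314 [152 200 208 204 143  91  86 164 204 208 204 148 222 160 129 161 155 154
 154 153 106  77  78  87  92  92]
320 [110 194 208 204 160 101  87 136 196 210 205 192 210 170 214 228 230 229
 226 228 227 231 158  91  81  86]
326 [ 93 190 204 201 181 111  80 114 190 208 211 215 191 125 107 193 232 236
 235 233 234 235 236 234 160  85]
332 [ 82 169 202 204 204 127  82  97 184 210 210 206 145 181 135 122 161 156
 155 155 152 151 151 153 154 145]
```

The tray is against the rail, with about 9 N of steady contact force. Now I'll retreat, close the gripper and go behind the sliding stop.

send_rows:
  commands: "-0.012 0 0 0 0 0 1; -0.025 0 -0.03 0 0 0 1; -0.02 0 -0.07 0 0 0 -1; 0.005 0.035 -0.09 0 0 0 -1; 0.03 0.075 -0.09 0 0 0 -1; 0.05 0.115 -0.09 0 0 0 -1; 0.07 0.155 -0.09 0 0 0 -1; 0.07 0.187 -0.09 0 0 0 -1"

```text
time: 7.2
position: [0.5964, -0.2492, 0.1078]
orientation: [3.137, -0.067, 0.012]
wrist_force: [0.5, 0.5, -1.3]
opening: 0.035
finger_force: 0.0
```

```bash
cat > rep.py <<'E'
import sys
from h import *
z,O,X,Y=look(sys.argv[1],save=True)
tn=lambda w:(np.atleast_2d(w)-O)@np.c_[X,Y]
g=z['i'].min(2).astype(int)
m=(g>140).astype(np.uint8);u0,v0,u1,v1=[int(a) for a in sys.argv[2:6]]
# tray: front edge (row) and left/right ends
us=range(u0,u1,6)
for v in range(v0,v1,5):
    r=np.where(np.diff((g[v,200:370]>140).astype(int))!=0)[0]+200
    if len(r): print(v,[(int(k),float(round(tn(cast(z,(k+.5,v),.026))[0,1],3))) for k in r])
print([(u,float(round(tn(cast(z,(u,160+edge(g[160:240,u],140,True)),.025))[0,0],4))) for u in us if edge(g[160:240,u],140,True)])
E
python3 rep.py p3 230 165 340 205
```

```text
t 7.2 tcp nest [-0.054  -0.2201] z 0.1078 tool yaw-psi deg 0.08 F [ 0.5  0.5 -1.3] op 0.035 tilt -0.9999653052522572
165 [(210, 0.204), (215, 0.191), (266, 0.056), (269, 0.048)]
170 [(210, 0.203), (215, 0.19)]
175 [(210, 0.202), (215, 0.189)]
180 [(209, 0.204), (214, 0.191)]
185 [(209, 0.203), (214, 0.19)]
190 [(209, 0.202), (213, 0.192)]
195 [(209, 0.202), (213, 0.191)]
[(272, -0.0148)]
```

View pics/p3.png

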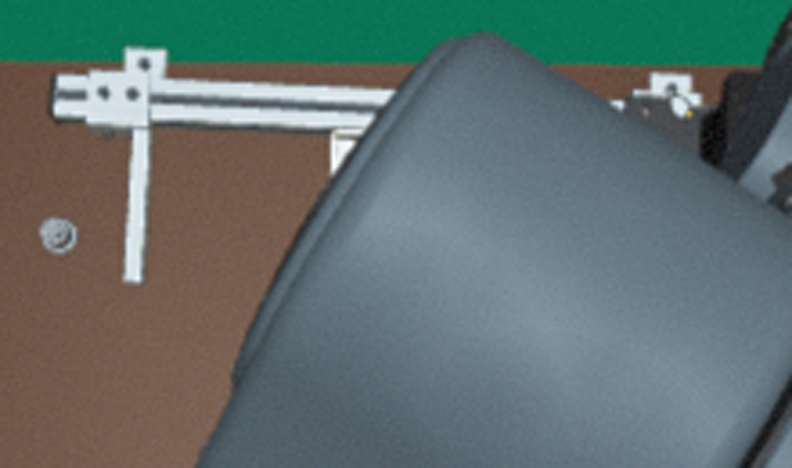

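The tray's left end touches the rail at crop (330–355, 130). The tool is outside the sliding stop, so I'll lower it and start pushing.

send_rows:
  commands: "0 0 0 0 0 0 -1; 0 0 0.03 0 0 0 -1; 0 0 0.06 0 0 0 -1; 0 0 0.08 0 0 0 -1; 0 0 0.09 0 0 0 -1; 0 -0.005 0.09 0 0 0 -1; 0 -0.012 0.09 0 0 0 -1; 0 -0.02 0.09 0 0 0 -1"

```text
time: 8.25
position: [0.5945, -0.2256, 0.0183]
orientation: [3.14, -0.066, 0.003]
wrist_force: [-0.6, 0.1, -1.0]
opening: 0.0001
finger_force: 0.0
```

send_rows:
  commands: "0 -0.005 0 0 0 0 -1; 0 -0.01 0 0 0 0 -1; 0 -0.016 0 0 0 0 -1; 0 -0.022 0 0 0 0 -1; 0 -0.028 0 0 0 0 -1; 0 -0.034 0 0 0 0 -1; 0 -0.04 0 0 0 0 -1; 0 -0.046 0 0 0 0 -1"

```text
time: 9.25
position: [0.5961, -0.1796, 0.0174]
orientation: [3.141, -0.066, 0.001]
wrist_force: [-0.2, -2.6, 1.6]
opening: 0.0003
finger_force: 1.4
```

```bash
python3 rep.py p4 230 165 300 180; python3 -c "print()"
```

```text
t 9.25 tcp nest [-0.0574 -0.1506] z 0.0174 tool yaw-psi deg 0.1 F [-0.2 -2.6  1.6] op 0.0 tilt -0.9999997378498291
165 [(210, 0.204), (215, 0.191)]
170 [(210, 0.203), (215, 0.19)]
175 [(210, 0.202), (215, 0.189)]
[]
```

send_rows:
  commands: "0 -0.006 0 0 0 0 -1; 0 -0.012 0 0 0 0 -1; 0 -0.018 0 0 0 0 -1; 0 -0.025 0 0 0 0 -1; 0 -0.032 0 0 0 0 -1; 0 -0.039 0 0 0 0 -1; 0 -0.046 0 0 0 0 -1; 0 -0.053 0 0 0 0 -1"

```text
time: 10.3
position: [0.5982, -0.1279, 0.0173]
orientation: [3.139, -0.065, 0.001]
wrist_force: [-0.2, -6.6, 1.4]
opening: 0.0004
finger_force: 3.2
```

send_rows:
  commands: "0 -0.007 0 0 0 0 -1; 0 -0.014 0 0 0 0 -1; 0 -0.021 0 0 0 0 -1; 0 -0.028 0 0 0 0 -1; 0 -0.035 0 0 0 0 -1; 0 -0.042 0 0 0 0 -1; 0 -0.049 0 0 0 0 -1; 0 -0.055 0 0 0 0 -1"

```text
time: 11.3
position: [0.6005, -0.0728, 0.0173]
orientation: [3.139, -0.065, 0.001]
wrist_force: [-0.4, -6.2, 1.2]
opening: 0.0004
finger_force: 3.1
```

```bash
python3 rep.py p5 216 165 300 220
```

```text
t 11.3 tcp nest [-0.0577 -0.0436] z 0.0173 tool yaw-psi deg 0.13 F [-0.4 -6.2  1.2] op 0.0 tilt -0.9999985736894095
[]
```

View pics/p5.png

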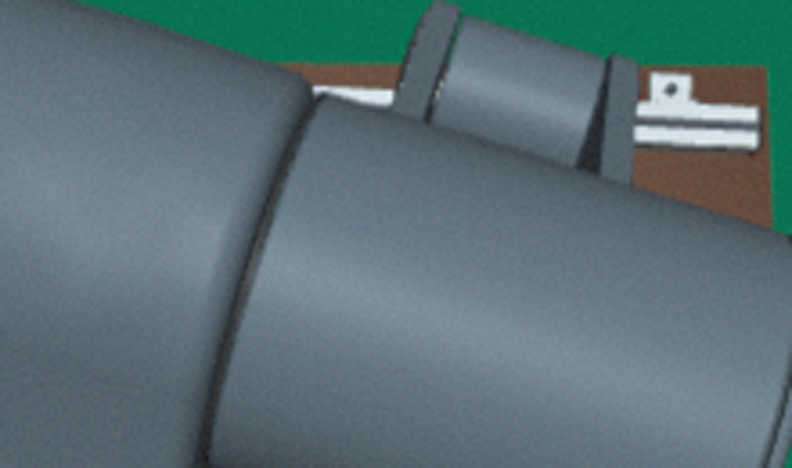

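The arm blocks the view of the tray here. Force is steady at about 6 N (slider plus tray), with about 26 mm left.

send_rows:
  commands: "0 -0.005 0 0 0 0 -1; 0 -0.01 0 0 0 0 -1; 0 -0.014 0 0 0 0 -1; 0 -0.018 0 0 0 0 -1; 0 -0.02 0 0 0 0 -1; 0 -0.021 0 0 0 0 -1; 0 -0.022 0 0 0 0 -1; 0 -0.023 0 0 0 0 -1"

```text
time: 12.35
position: [0.6015, -0.0499, 0.0173]
orientation: [3.14, -0.065, 0.001]
wrist_force: [0.2, -6.6, 2.4]
opening: 0.0002
finger_force: 3.0
```

send_rows:
  commands: "0 -0.0005 0 0 0 0 -1; 0 -0.001 0 0 0 0 -1; 0 -0.0015 0 0 0 0 -1; 0 -0.002 0 0 0 0 -1; 0 -0.0025 0 0 0 0 -1; 0 -0.003 0 0 0 0 -1; 0 -0.003 0 0 0 0 -1; 0 -0.003 0 0 0 0 -1"

```text
time: 13.35
position: [0.6017, -0.0468, 0.0173]
orientation: [3.14, -0.066, 0.001]
wrist_force: [0.1, -5.2, 1.0]
opening: 0.0006
finger_force: 2.8
```

send_rows:
  commands: "0 -0.0005 0 0 0 0 -1; 0 -0.001 0 0 0 0 -1; 0 -0.0015 0 0 0 0 -1; 0 -0.002 0 0 0 0 -1; 0 -0.0025 0 0 0 0 -1; 0 -0.003 0 0 0 0 -1; 0 -0.0035 0 0 0 0 -1; 0 -0.0035 0 0 0 0 -1"

```text
time: 14.35
position: [0.6018, -0.0433, 0.0173]
orientation: [3.14, -0.066, 0.001]
wrist_force: [0.0, -5.6, 1.6]
opening: 0.0003
finger_force: 2.8
```

send_rows:
  commands: "0 -0.0005 0 0 0 0 -1; 0 -0.001 0 0 0 0 -1; 0 -0.0015 0 0 0 0 -1; 0 -0.002 0 0 0 0 -1; 0 -0.0025 0 0 0 0 -1; 0 -0.003 0 0 0 0 -1; 0 -0.0035 0 0 0 0 -1; 0 -0.004 0 0 0 0 -1"

```text
time: 15.35
position: [0.602, -0.0409, 0.0174]
orientation: [3.137, -0.064, 0.001]
wrist_force: [-1.1, -11.5, 0.8]
opening: 0.0005
finger_force: 5.9
```

Contact with the fixed stop: force rose to 11.5 N and the slider stalled. Next I'll release, go to the tray's front and press it home on the rail again.

send_rows:
  commands: "0 0.01 0 0 0 0 -1; 0 0.02 0 0 0 0 -1; 0 0.02 -0.03 0 0 0 -1; 0 0.02 -0.07 0 0 0 -1; -0.03 0 -0.09 0 0 0 1; -0.06 -0.03 -0.09 0 0 0 1; -0.09 -0.065 -0.09 0 0 0 1; -0.12 -0.1 -0.09 0 0 0 1"

```text
time: 16.35
position: [0.4847, 0.0675, 0.1073]
orientation: [-3.14, 0.068, 0.001]
wrist_force: [-0.2, -0.3, -0.0]
opening: 0.0326
finger_force: 0.0
```

send_rows:
  commands: "0 0 0 0 0 0 1; 0 0 0 0 0 0 1; 0 0 0 0 0 0 1; 0 0 0 0 0 0 1; 0 0 0 0 0 0 1; 0 0 0 0 0 0 1; 0 0 0 0 0 0 1; 0 0 0 0 0 0 1"

```text
time: 17.35
position: [0.486, 0.0665, 0.1073]
orientation: [-3.141, 0.066, -0.0]
wrist_force: [0.7, 0.1, -0.3]
opening: 0.0871
finger_force: 0.0
```

```bash
python3 -c "
from h import *
n=np.load('nest.npz');state(n['O'],n['X'],n['Y'])
z=grab('scene');np.savez('s1.npz',**z);
a=z['i'][150:310,150:370,::-1]
cv2.imwrite('pics/s1.png',cv2.resize(a,None,fx=3.6,fy=3.6,interpolation=cv2.INTER_CUBIC))"
```

```text
t 17.35 tcp nest [-0.1782  0.0904] z 0.1073 tool yaw-psi deg 0.1 F [ 0.7  0.1 -0.3] op 0.087 tilt -0.9999999999489306
```

View pics/s1.png

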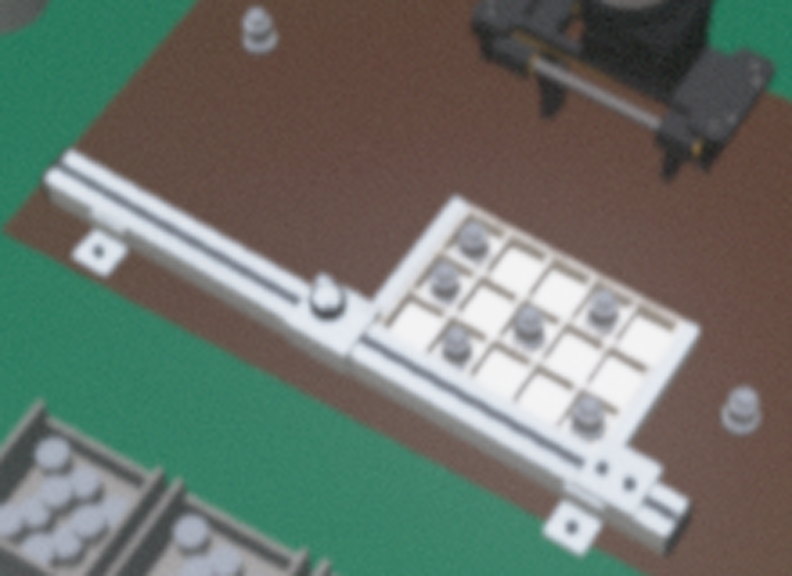

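The scene view shows the tray snug between the bars (left bar at (460,200)–(375,310), right bar at (695,330)–(625,440)). It lies against the rail, with all six housings upright. One more gentle press from the front will make sure of it.

send_rows:
  commands: "0 -0.01 0.04 0 0 0 1; 0 -0.01 0.08 0 0 0 1; 0 -0.01 0.09 0 0 0 1; 0.015 -0.01 0.09 0 0 0 1; 0.028 -0.01 0.09 0 0 0 1; 0.038 -0.01 0.09 0 0 0 1; 0.043 -0.01 0.09 0 0 0 1; 0.046 -0.01 0.09 0 0 0 1"

```text
time: 18.4
position: [0.5327, 0.0745, 0.0177]
orientation: [3.141, -0.066, 0.001]
wrist_force: [-0.3, -0.6, 0.9]
opening: 0.087
finger_force: 0.0
```

send_rows:
  commands: "0.001 0 0 0 0 0 1; 0.002 0 0 0 0 0 1; 0.003 0 0 0 0 0 1; 0.004 0 0 0 0 0 1; 0.005 0 0 0 0 0 1; 0.005 0 0 0 0 0 1; 0.005 0 0 0 0 0 1; 0.005 0 0 0 0 0 1"

```text
time: 19.4
position: [0.5344, 0.0745, 0.017]
orientation: [-3.141, 0.066, 0.01]
wrist_force: [-6.1, -0.3, 4.6]
opening: 0.087
finger_force: 2.8
```

```bash
python3 -c "
from h import *
n=np.load('nest.npz');state(n['O'],n['X'],n['Y'])"
```

```text
t 19.4 tcp nest [-0.1302  0.1006] z 0.017 tool yaw-psi deg 0.1 F [-6.1 -0.3  4.6] op 0.087 tilt -0.9999804079846754
```

send_rows:
  commands: "0.001 0 0 0 0 0 1; 0.002 0 0 0 0 0 1; 0.003 0 0 0 0 0 1; 0.003 0 0 0 0 0 1; -0.015 0 0 0 0 0 1; -0.035 0 0 0 0 0 1; -0.035 0 -0.05 0 0 0 1; -0.035 0 -0.1 0 0 0 1"

```text
time: 20.4
position: [0.5029, 0.0757, 0.1179]
orientation: [-3.141, 0.066, -0.001]
wrist_force: [0.7, -0.6, 0.6]
opening: 0.0874
finger_force: 0.0
```

send_rows:
  commands: "-0.01 0.05 -0.04 0 0 0 1; -0.03 0.1 -0.07 0 0 0 1; -0.05 0.16 -0.1 0 0 0 1; -0.07 0.22 -0.1 0 0 0 1; -0.09 0.28 -0.1 0 0 0 1; -0.12 0.34 -0.1 0 0 0 1; -0.15 0.4 -0.1 0 0 0 1; -0.18 0.46 -0.1 0 0 0 1"

```text
time: 21.4
position: [0.3138, -0.3587, 0.2177]
orientation: [3.138, -0.066, 0.003]
wrist_force: [1.4, -0.2, 0.3]
opening: 0.0872
finger_force: 0.0
```

send_rows:
  commands: "-0.03 0.03 0 0 0 0 1; -0.06 0.07 0 0 0 0 1; -0.09 0.1 0 0 0 0 1; -0.09 0.14 0 0 0 0 1; -0.09 0.18 0 0 0 0 1; -0.09 0.2 0 0 0 0 1; -0.09 0.2 0 0 0 0 1; -0.09 0.2 0 0 0 0 1"

```text
time: 22.4
position: [0.2163, -0.5509, 0.217]
orientation: [-3.14, 0.066, 0.0]
wrist_force: [0.4, -0.3, 0.4]
opening: 0.0869
finger_force: 0.0
```

```bash
python3 rep.py p6 220 165 290 205
```

```text
t 22.4 tcp nest [-0.4206 -0.5381] z 0.217 tool yaw-psi deg 0.12 F [ 0.4 -0.3  0.4] op 0.087 tilt -0.9999992805176392
165 [(210, 0.204), (220, 0.178), (227, 0.159), (259, 0.075), (261, 0.07), (264, 0.062), (266, 0.056), (288, -0.002)]
170 [(210, 0.203), (224, 0.166), (227, 0.158), (288, -0.003)]
175 [(210, 0.202), (287, -0.0)]
180 [(209, 0.204), (215, 0.188), (216, 0.186), (246, 0.107), (249, 0.099), (250, 0.097), (253, 0.089), (272, 0.039), (275, 0.031), (277, 0.026), (279, 0.02), (287, -0.001)]
185 [(209, 0.203), (287, -0.001)]
190 [(209, 0.202), (236, 0.132), (238, 0.127), (287, -0.002)]
195 [(209, 0.202), (214, 0.189), (215, 0.186), (232, 0.142), (236, 0.131), (272, 0.037), (275, 0.029), (276, 0.027), (278, 0.021), (287, -0.002)]
200 [(253, 0.086), (286, -0.0)]
[(220, -0.1209), (226, -0.1207), (232, -0.1211), (238, -0.121), (244, -0.1205), (250, -0.1209), (256, -0.1214), (262, -0.1207), (268, -0.1202), (274, -0.1209), (280, -0.1215), (286, -0.1197)]
```

View pics/p6.png

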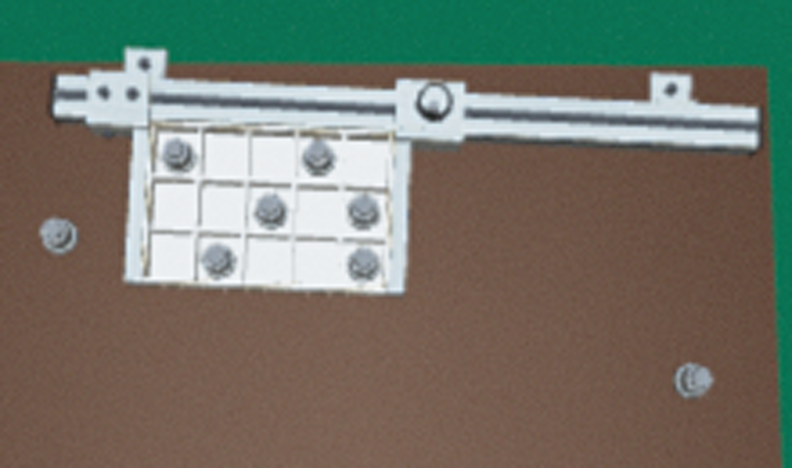

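The top view shows the tray squared in its nest, with its front edge at nest x = -0.121 all along, so the back is flush. The span over both bars is 0.204 m, which is exactly 12 + 180 + 12 mm. Housings and strays are standing, so I'm handing in.

```bash
python3 -c "
from station import ctrl
print(ctrl.close_job())"
```

```text
the job is handed in; nothing more can be done
None
```

The tray is home in its nest and the job was handed in at about 22 s; the last image shows it flush to the rail and snug between both stops to within about 1 mm, with all six housings upright, but no verdict was returned.

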